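Zero check of a beam comparator with its sprung pointer rod

ROBOT

A 6-joint arm with a two-finger parallel gripper is mounted at the origin on a cart in front of the work surface, level with it; the furniture and walls round the work are solid. World frame = base frame: x ahead of the robot, y to its left, z up, the work surface at z = 0. Lengths are in mm, angles in rad, forces in N, time in s.
With the tool pointing down it reaches from about 375 to 825 mm from the base axis. Payload 5.5 kg.
Tool frame: the origin (TCP) lies at the centre of the arm's flange, where the gripper is bolted on; the fingertips stand 173 mm ahead of it and the grasp point (between the pads) lies 155 mm ahead of it; z points along the fingers, x is the direction in which the jaws open and shut, and the axes are right-handed (so a half turn about z gives the same grasp; the last joint's range is limited). The gripper opens to 85 mm and grips with 20 to 120 N. Pads are 22 mm wide; open, the fingers measure 114 mm over their backs; the gripper's body (76 mm by 85 mm) begins 54 mm behind the grasp point. The pads swing forward as they close: fully open they stand 13 mm farther back than shut.
Start: joints at [1.243, 0.314, -0.047, 1.21, 0, 1.571], TCP at [193.173, 568.049, 404.699] pointing down, gripper open.
Joint ranges: [-2.67, 2.67], [-0.69, 1.73], [-1.03, 1.25], [-2.08, 2.16], [-1.42, 1.45], [-3.14, 3.14]. Speed limits (rad/s): [2.39, 2.39, 3.01, 3.14, 3.14, 3.14].

INTERFACE

Orientations are given as [roll, pitch, yaw] about the fixed x, y, z axes, in that order (R = Rz(yaw) Ry(pitch) Rx(roll)).
In Python, from workcell import env, cams, ticket gives the robot as it stands.
- The arm moves only by the tool send_rows, never from a script. Its argument "plan" is one flat list of numbers, 5 for each row, row after row: the shift along the tool's x, y, z in units of 25 mm (1.0 is 25 mm), then the turn about the tool's z in units of 6 degrees (1.0 is 6 degrees), then the closure in counts, from 0 (fully open) to 255 (shut). A call has exactly 8 rows; each row is the pose to reach, as a shift and turn from the pose commanded when the call began, along the tool's axes at that moment; what a row does not reach only later rows make up. A row lasts 1/10 s, in which the tool goes at most 50 mm and 8.59 degrees, less where a joint would pass 70% of its speed; a pose out of reach is approached as far as the arm can. A call with a gripper value outside its range is refused whole. The fingers move at their own pace and stop on an object; "grip_force" is the grip in N (left out, the last holds). Time passes only in rows, so rows that repeat a pose let the fingers close, or fill a call up. It gives the time, the measured TCP pose, the force and the opening at its end, in the units of the state.
- env.sense(): the state, without advancing time (a new reading comes with each control period).
- cams.camera(name): name is "scene" or "side" or "wrist"; returns the picture (420x560x3 uint8, red, green, blue); there is no depth.
- cams.camera_params(name): a dict with "fov_y" (degrees; the focal length in pixels is half the picture's height over the tangent of half this angle, whatever the lens; pixels are square), "cx", "cy" (the principal point, pixels), "k1" (the pictures are not rectified: a ray, as slopes to the right and down, at radius r is drawn at 1 + k1 r^2 times it, then the intrinsics apply), "R" (3x3) and "t" (3): a world point X has camera coordinates R X + t. Camera axes: x right, y down, z forward; pixel columns grow to the right and rows downward; lengths in mm; the calibration is good to about 2 mm. A picture is of the moment at which its call begins: read the wrist's pose just before it. camera_params takes no time and is no camera call; for the wrist camera it gives the pose at the moment of the call.
- ticket.hand_in(): hands the job in, once; it reports no verdict.
The state is a dict: "t": time; "q": joint angles; "qd": joint speeds; "tau": joint torques, N m; "tcp_pos": TCP position; "ee_rot": TCP orientation; "force": force on the tool from outside, world axes, zero at the start; "moment": the same for the moment, N m; "gripper_width": opening from 0.0 (shut) to 1.0 (fully open).
Only numpy, scipy, OpenCV 4.12 (cv2) and the standard library are available. Lean on these libraries where they do the work, as an engineer would, in place of code of your own. Each camera call takes 0.05 s, during which the arm holds its last target.

TASK

Do the zero check of the small beam comparator on the table: swing its arrest lever all the way over to the left so that the beam is freed and tips, then swing the lever all the way back to the right so that the beam is arrested level again, working the beam only by the lever. Then, with the beam arrested, draw the sprung pointer rod out of its tube by its knob until the black ring mark on the rod is at the mouth of the tube (about 60 mm out, the needle behind then stands beside the beam's tip) and finish holding it there against its spring, without ever pulling it far past the mark. Leave the steel cup, the dropper bottle and the marker alone.

Things in the scene. Friction and masses are not known exactly. Their poses are not given: they have to be found in the camera images.
- comparator: grey base plate 240 (x) x 370 (y) mm, top at 12 mm, fixed to the table at varying place and yaw; origin at the centre of its underside, x to the back (away from the robot at yaw 0), y to the left, z up. Highest part: beam column and poise, about 130 mm. Column at x=+50, y=0; pointer tube at y=-150 mm, lever at y=+80 mm.
- beam (a joint): tilt of the 250 mm aluminium beam about the column (pivot at x=+50, y=0, z=98 mm of the comparator; beam lies along y): 0 = level, grows as the left arm dips, stop at 0.10 rad. A brass poise fixed on the left arm makes the left arm heavy; while arrested it is carried level by an eccentric on the lever's shaft. Do not touch the beam.
- lever (a joint): angle of the arrest lever, rad: 0 = arrested (lever leans 0.55 rad to the right, against its stop), 1.1 = released (leans 0.55 rad to the left, against its stop); swings in the comparator's y-z plane about a shaft along x at y=+80, z=40 mm. Stays where left; friction about 1 N at the knob. Starts at 0 to 0.08.
- lever_knob (a point): centre of the 24 mm ball knob at the end of the arrest lever, 90 mm from the shaft's axis, 45 mm in front of the comparator's origin (x=-45 mm); stem below it is 8 mm thick. Arrested it stands at y=+33, z=117 mm, upright at y=+80, z=130, released at y=+127, z=117 mm of the comparator. Can be pushed from either side.
- rod (a joint): how far the pointer rod is drawn out of its tube, m: 0 = drawn in by the spring, 0.060 = ring mark at the tube's mouth, 0.085 = end stop. It comes out along the comparator's -x (towards the robot). Spring pull 2.4 N at 0 and 7.2 N at 0.060 (80 N/m); let go, it goes back in.
- rod_knob (a point): middle of the rod's spool-shaped knob: waist 18 mm in diameter and 30 mm long lying along the comparator's x, between two 34 mm flanges 4 mm thick; at rest at x=-79, y=-150, z=75 mm of the comparator. Free on both sides, so it can be gripped from above across the waist (fingers closing along the comparator's y).
- tube_mouth (a point): centre of the front mouth of the fixed 26 mm pointer tube, at x=-50, y=-150, z=75 mm of the comparator
- ring_mark (a point): centre of the black ring, 4 mm wide, on the 12 mm rod; hidden in the tube, 60 mm behind the mouth, while the rod is in
- needle_tip (a point): tip of the needle on the rod's rear end, pointing left; it stands beside the beam's tip when the ring mark is at the mouth, 60 mm behind it at rest
- cup: bystander: open steel cup 65 mm in diameter, 66 mm high, front left of the comparator; origin at its underside
- dropper: bystander: white dropper bottle with black tip, 21 mm in diameter, 66 mm high, behind the comparator; origin at its underside
- marker: bystander: marker pen 14 x 140 x 16 mm lying in front of the comparator; origin at its underside

How it is judged:
By the outcome, as a careful person would: the job done as asked, in the order asked, and still so for the second after the job is handed in, while the arm keeps its last pose, push and grip.
It also fails if it takes over 51 s, if anything falls off the work surface, if the arm or the gripper's body presses on something with over 40 N, if the wrist force passes 120 N, or if a joint passes its speed limit or range.

## Working session

There is one attempt and no reset: what is moved stays moved. The work goes in short steps, Python scripts to look and compute and a tool call to move; the robot and the scene stay as the last step left them, time stands still between calls to the robot, and variables do not carry over. Pictures are saved under pics/ and viewed, and the job is handed in when it is done.

Besides the shell and the picture viewer there is one more tool, called after "Emit:" as name(argument=value, ...) on one line, values as JSON. send_rows: Moves the arm, as the interface text tells. Its arguments: {"type":"object","properties":{"plan":{"type":"array"},"grip_force":{"type":"number"}},"required":["plan"]}

```bash
mkdir -p pics; ls; python3 - <<'E'
from workcell import env,cams,ticket
import cv2
s=env.sense(); print(s)
for n in ("scene","side","wrist"):
    p=cams.camera_params(n); print(n,p)
    cv2.imwrite(f"pics/{n}0.png",cams.camera(n)[:,:,::-1])
E
```

```text
pics
{'t': 0.0, 'q': array([ 1.24302299e+00,  3.14222466e-01, -4.80975639e-02,  1.21018887e+00,
       -4.29079301e-05,  1.57077696e+00]), 'qd': array([-0.00135911, -0.00171445, -0.00124091,  0.00018943,  0.00096332,
        0.00080128]), 'tau': array([ 4.93760890e-04, -5.39594829e+01,  3.39745975e+01,  1.89567881e-02,
        3.62958290e-04, -2.97313321e-06]), 'tcp_pos': array([193.07530244, 567.78265316, 403.82833506]), 'ee_rot': array([3.14154978e+00, 1.71257170e-03, 1.24304235e+00]), 'force': array([-0.86661116,  0.05150904,  0.92021626]), 'moment': array([0.03164273, 0.03711219, 0.02757861]), 'gripper_width': 1.003034035462885}
scene {'fov_y': 55.131534923857785, 'cx': 271.81537740119467, 'cy': 212.24779289620085, 'k1': -0.09721510166034884, 'R': array([[ 8.39549526e-01, -5.43283103e-01, -2.51538637e-04],
       [-2.36306014e-01, -3.64752852e-01, -9.00619134e-01],
       [ 4.89199408e-01,  7.56173807e-01, -4.34609148e-01]]), 't': array([-420.64127217,  278.865013  ,  475.15022871])}
side {'fov_y': 55.874564254283, 'cx': 272.33172846806093, 'cy': 208.88994657810122, 'k1': 0.03897994777632054, 'R': array([[-0.99544287, -0.09401105,  0.01598149],
       [-0.05764398,  0.45971857, -0.88619185],
       [ 0.07596484, -0.8830746 , -0.46304275]]), 't': array([612.88935216,  51.18299539, 975.23967385])}
wrist {'fov_y': 58.75501981365351, 'cx': 278.5517966342264, 'cy': 210.52614085924222, 'k1': -0.0640631945783057, 'R': array([[ 0.32342983,  0.94625117, -0.00136695],
       [ 0.91320541, -0.31175566,  0.26242005],
       [ 0.24788912, -0.08612278, -0.96495277]]), 't': array([-600.01947599,  -33.2025684 ,  377.96394916])}
```

View pics/scene0.png

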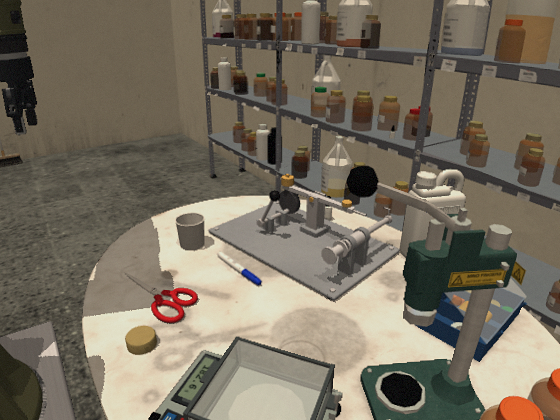

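View pics/side0.png

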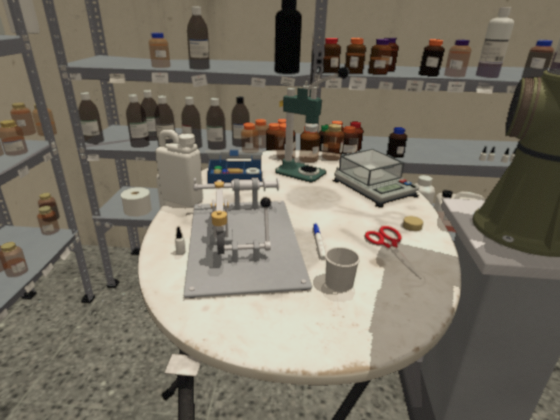

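View pics/wrist0.png

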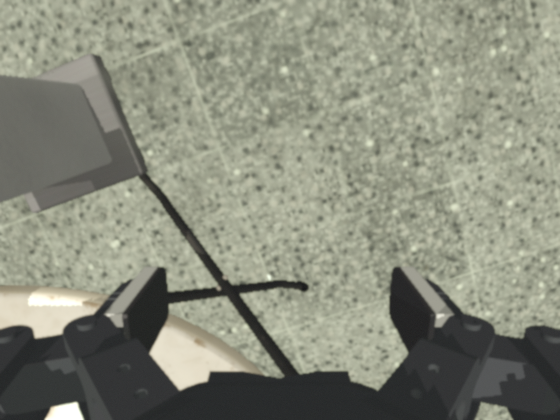

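```bash
python3 - <<'E'
import cv2
a=cv2.imread("pics/scene0.png")[160:305,200:410]; cv2.imwrite("pics/sc_z.png",cv2.resize(a,None,fx=3.8,fy=3.8,interpolation=cv2.INTER_CUBIC))
a=cv2.imread("pics/side0.png")[165:305,170:370]; cv2.imwrite("pics/si_z.png",cv2.resize(a,None,fx=4,fy=4,interpolation=cv2.INTER_CUBIC))
E
```

```text
(no output)
```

View pics/sc_z.png

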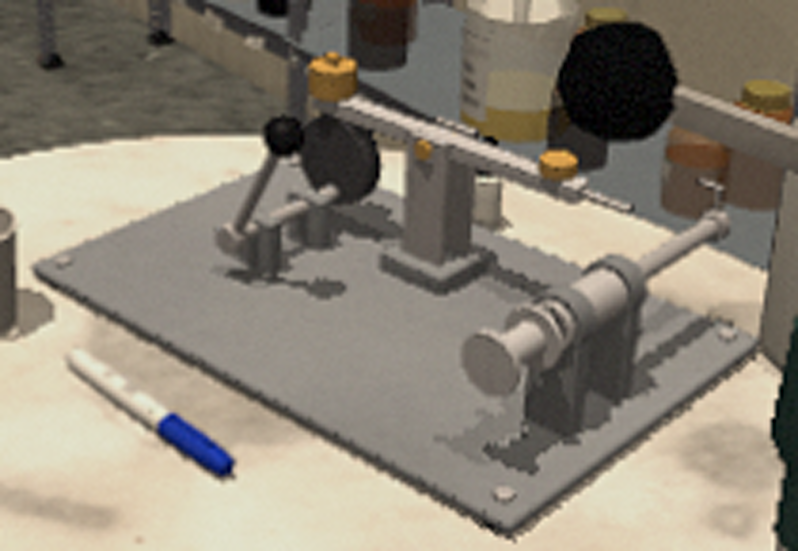

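View pics/si_z.png

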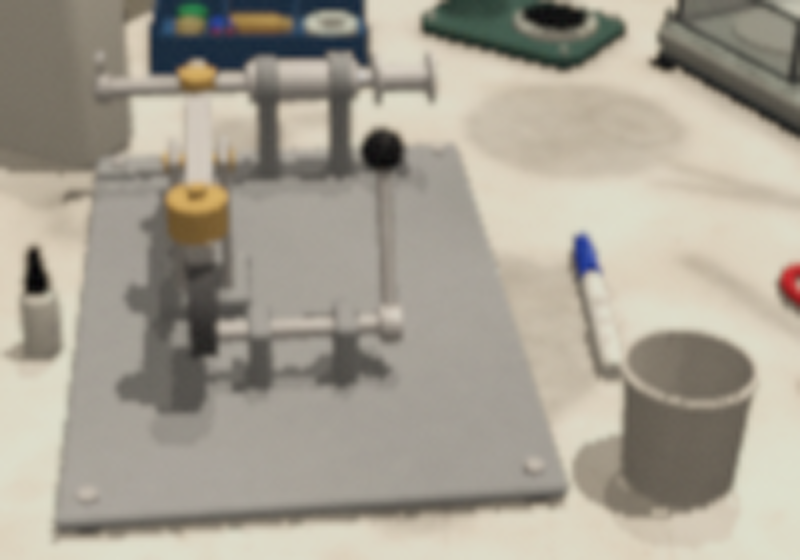

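```bash
cat > h.py <<'E'
import numpy as np, cv2
from scipy.optimize import least_squares
def proj(p,X,H=420):
    X=np.atleast_2d(X); c=X@np.array(p["R"]).T+np.array(p["t"]); s=c[:,:2]/c[:,2:]
    f=H/2/np.tan(np.radians(p["fov_y"])/2); r2=(s**2).sum(1,keepdims=True)
    return s*(1+p["k1"]*r2)*f+[p["cx"],p["cy"]]
def c2w(v,X):
    c,s=np.cos(v[2]),np.sin(v[2]); X=np.atleast_2d(X).astype(float)
    return np.c_[v[0]+c*X[:,0]-s*X[:,1], v[1]+s*X[:,0]+c*X[:,1], X[:,2]]
E
python3 - <<'E'
from h import *
from workcell import cams
z=lambda u,v,s,ox,oy:((u+.5)/s-.5+ox,(v+.5)/s-.5+oy)
S=[(-120,185,12,37,268),(-120,-185,12,505,527),(120,-185,12,757,338),(-98,-150,75,490,364)]
D=[(-120,185,12,563,487),(120,185,12,62,522),(-120,-185,12,456,148),(120,-185,12,100,162),(-98,-150,75,433,78)]
K=[(284,135),(382,150)]
ps,pd=cams.camera_params("scene"),cams.camera_params("side")
def knob(th): return [(-45,80-90*np.sin(.55-th),40+90*np.cos(.55-th))]
def f(v):
    M=lambda L:c2w(v,[l[:3] for l in L]+knob(v[3]))
    us=np.array([z(*l[3:],3.8,200,160) for l in S]+[z(*K[0],3.8,200,160)])
    ud=np.array([z(*l[3:],4,170,165) for l in D]+[z(*K[1],4,170,165)])
    return np.r_[(proj(ps,M(S))-us).ravel(),(proj(pd,M(D))-ud).ravel()]
r=least_squares(f,[600,100,0.0,0],loss="soft_l1"); print(r.x,r.cost); print(f(r.x).reshape(-1,2).round(2))
v=r.x;print(c2w(v,[(-79,-150,75),(-50,-150,75)]+knob(0)+knob(1.1)))
np.save("v.npy",v)
E
```

```text
[6.68381074e+02 1.40509320e+02 2.12390874e-01 6.77065193e-02] 9.642956787140962
[[-1.95 -1.31]
 [ 1.51 -0.1 ]
 [ 2.15 -0.03]
 [-0.26  0.57]
 [-0.07  0.07]
 [ 2.05  0.65]
 [-2.64  0.34]
 [ 0.47 -1.46]
 [-0.59 -1.51]
 [ 0.4   0.29]
 [ 0.16  0.46]]
[[622.77587402 -22.77315237  75.        ]
 [651.12423585 -16.6600205   75.        ]
 [617.44473638 163.24099603 116.72720699]
 [597.6121132  255.21060998 116.72720699]]
```

```bash
cat >> h.py <<'E'
def ray(p,uv,H=420):
    f=H/2/np.tan(np.radians(p["fov_y"])/2); d=(np.array(uv,float)-[p["cx"],p["cy"]])/f; s=d.copy()
    for _ in range(30): s=d/(1+p["k1"]*(s@s))
    R=np.array(p["R"]); t=np.array(p["t"]); w=R.T@np.r_[s,1]; return -R.T@t, w/np.linalg.norm(w)
def onz(p,uv,z):
    o,w=ray(p,uv); return o+w*(z-o[2])/w[2]
def tri(p1,a,p2,b):
    o1,d1=ray(p1,a);o2,d2=ray(p2,b)
    k=np.linalg.lstsq(np.c_[d1,-d2],o2-o1,rcond=None)[0]
    A,B=o1+k[0]*d1,o2+k[1]*d2; return (A+B)/2,np.linalg.norm(A-B)
def tomove(pos0,yaw0,target,yawt):
    """units along tool axes for a tool-down pose"""
    d=np.array(target)-pos0; c,s=np.cos(yaw0),np.sin(yaw0)
    x=np.array([c,s,0]);y=np.array([s,-c,0])
    return np.r_[d@x/25,d@y/25,-d[2]/25,-np.degrees((yawt-yaw0+np.pi)%(2*np.pi)-np.pi)/6]
E
python3 - <<'E'
from h import *
from workcell import cams,env
ps,pd=cams.camera_params("scene"),cams.camera_params("side")
print("stand base",onz(ps,(400,388),0),onz(pd,(300,172),0))
print("black disc vs side", tri(ps,(363,181),pd,(343,73)))
print("head top", tri(ps,(425,225),pd,(288,100)))
print("stand top", tri(ps,(498,232),pd,(302,92)))
print("tub", onz(ps,(430,250),0), onz(pd,(180,200),0))
v=np.load("v.npy"); s=env.sense()
k=c2w(v,[(-45,37,118)])[0]; print(k, s['tcp_pos'])
print(tomove(s['tcp_pos'],s['ee_rot'][2],[k[0],k[1],404],v[2]+np.pi/2))
E
```

```text
stand base [ 545.16075883 -261.07542678    0.        ] [ 554.1352909  -301.88873661    0.        ]
black disc vs side (array([ 452.54065072, -234.49226079,  318.61601483]), np.float64(0.6140587741683878))
head top (array([ 591.28904059, -223.0335753 ,  236.2697948 ]), np.float64(20.262306514933456))
stand top (array([ 565.7955673 , -316.77975975,  257.99942107]), np.float64(19.66994603480047))
tub [891.67686072 -43.02794655   0.        ] [875.63008946 -54.65656816   0.        ]
[616.59272377 167.19202511 118.        ] [193.13113672 567.86233972 404.03135374]
[-9.71970586e+00  2.11966409e+01  1.25414957e-03 -5.15853404e+00]
```

```bash
python3 - <<'E'
import cv2
a=cv2.imread("pics/side0.png")[60:200,240:440]; cv2.imwrite("pics/si_z2.png",cv2.resize(a,None,fx=4,fy=4,interpolation=cv2.INTER_CUBIC))
E
```

```text
(no output)
```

View pics/si_z2.png

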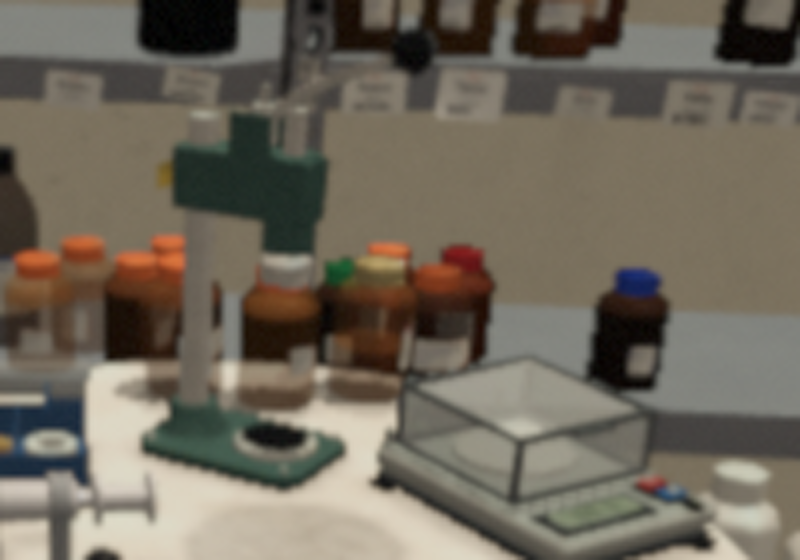

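Emit:
send_rows(plan=[-0.5,1.1,0,-0.65,90,-1.3,2.8,0,-1.3,90,-2.0,4.5,0,-1.95,90,-2.8,6.2,0,-2.6,90,-3.6,7.9,0,-3.25,90,-4.4,9.6,0,-3.9,90,-5.1,11.2,0,-4.55,90,-5.8,12.7,0,-5.15,90])

```text
t: 0.95
tcp_pos: [448.3, 326.9, 404.6]
ee_rot: [-3.141, 0.0, 1.785]
force: [0.7, 0.7, 0.4]
gripper_width: 0.646
```

```bash
python3 - <<'E'
from h import *
from workcell import cams,env
v=np.load("v.npy"); s=env.sense()
k=c2w(v,[(-45,37,118)])[0]; print(s['t'],s['tcp_pos'],s['ee_rot'],s['force'],s['gripper_width'])
print(tomove(s['tcp_pos'],s['ee_rot'][2],[k[0],k[1],404],v[2]+np.pi/2))
E
```

```text
0.95 [448.26323621 326.89854376 404.56448075] [-3.14148770e+00  1.08723469e-04  1.78454354e+00] [0.65642959 0.71209361 0.41666205] 0.6463378284128793
[-7.67114689  5.22485281  0.02257923  0.01295211]
```

Emit:
send_rows(plan=[-1.0,0.7,0,0,90,-2.2,1.5,0,0,90,-3.6,2.4,0,0,90,-5.0,3.3,0,0,90,-6.2,4.1,0,0,90,-7.1,4.8,0,0,90,-7.6,5.2,0,0,90,-7.6,5.2,0,0,90])

```text
t: 1.75
tcp_pos: [615.2, 168.9, 404.0]
ee_rot: [-3.141, 0.0, 1.78]
force: [0.3, 0.1, -0.2]
gripper_width: 0.649
```

```bash
python3 - <<'E'
from h import *
from workcell import cams,env
v=np.load("v.npy"); s=env.sense()
p=cams.camera_params("wrist"); cv2.imwrite("pics/w1.png",cams.camera("wrist")[:,:,::-1])
print(s['t'],s['tcp_pos'],s['ee_rot'],s['gripper_width'])
np.save("pw1.npy",p,allow_pickle=True)
print("cam",-np.array(p["R"]).T@p["t"])
for n,X in dict(knob=(-45,80-90*np.sin(.55-v[3]),40+90*np.cos(.55-v[3])),rodk=(-79,-150,75),fl=(-98,-150,75),mouth=(-50,-150,75),c1=(-120,185,12),c2=(-120,-185,12)).items(): print(n,proj(p,c2w(v,[X])))
E
```

```text
1.75 [615.15736893 168.87229824 404.03064639] [-3.14102994e+00  1.69512677e-04  1.78006678e+00] 0.6487217614659375
cam [550.67630661 156.09108406 372.75348617]
knob [[276.67601109 207.98941288]]
rodk [[ 46.35321208 154.85466597]]
fl [[ 42.88443862 131.27977598]]
mouth [[ 51.7041885  189.59148051]]
c1 [[432.48496041 101.28124227]]
c2 [[ 44.29527767 104.89515229]]
```

View pics/w1.png

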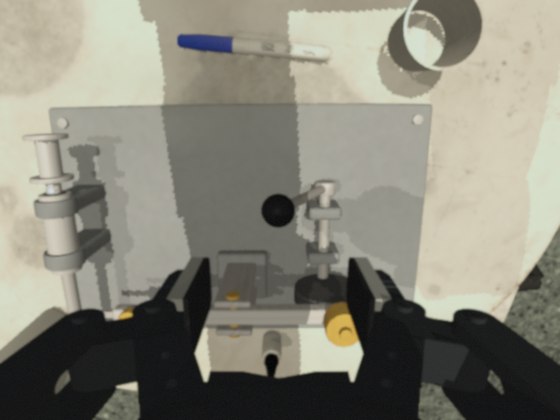

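```bash
python3 - <<'E'
import cv2
a=cv2.imread("pics/w1.png")[90:290,20:220]; cv2.imwrite("pics/w1_z.png",cv2.resize(a,None,fx=3,fy=3,interpolation=cv2.INTER_CUBIC))
E
```

```text
(no output)
```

View pics/w1_z.png

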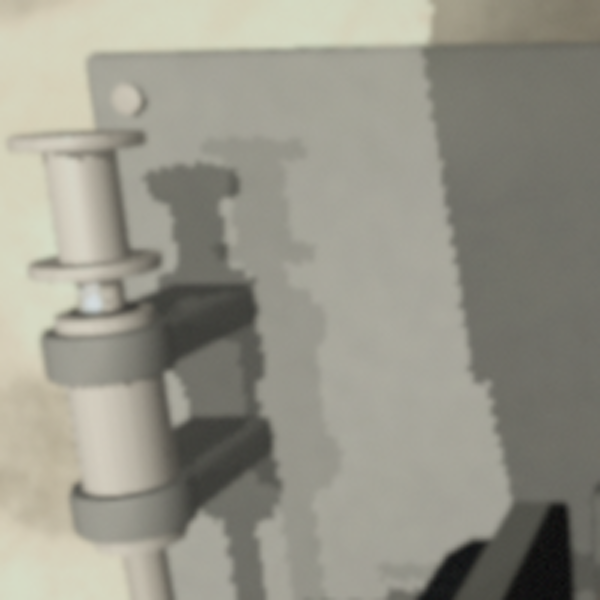

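```bash
cat > fit.py <<'E'
from h import *
from workcell import cams
z=lambda u,v,s,ox,oy:((u+.5)/s-.5+ox,(v+.5)/s-.5+oy)
S=[(-120,185,12,37,268),(-120,-185,12,505,527),(120,-185,12,757,338),(-98,-150,75,490,364)]
D=[(-120,185,12,563,487),(120,185,12,62,522),(-120,-185,12,456,148),(120,-185,12,100,162),(-98,-150,75,433,78)]
K=[(284,135),(382,150)]
ps,pd=cams.camera_params("scene"),cams.camera_params("side")
pw=np.load("pw1.npy",allow_pickle=True).item()
W=[(-79,-150,75,48.7,158.2),(-120,-185,12,50,108.2),(-120,185,12,432,104.5)]
def knob(th): return [(-45,80-90*np.sin(.55-th),40+90*np.cos(.55-th))]
def f(v,ww=1):
    M=lambda L:c2w(v,[l[:3] for l in L]+knob(v[3]))
    us=np.array([z(*l[3:],3.8,200,160) for l in S]+[z(*K[0],3.8,200,160)])
    ud=np.array([z(*l[3:],4,170,165) for l in D]+[z(*K[1],4,170,165)])
    uw=np.array([l[3:] for l in W]+[(278,210)])
    return np.r_[(proj(ps,M(S))-us).ravel(),(proj(pd,M(D))-ud).ravel(),ww*(proj(pw,M(W))-uw).ravel()]
r=least_squares(f,[668,140,0.21,0.05],loss="soft_l1"); print(r.x,r.cost); print(f(r.x).reshape(-1,2).round(2))
v=r.x;print(c2w(v,[(-79,-150,75),(-50,-150,75)]+knob(v[3])+knob(1.1)))
np.save("v2.npy",v)
g=lambda v:f(v)[-8:]
r=least_squares(g,v); print("wrist only",r.x,g(r.x).reshape(-1,2).round(2))
E
python3 fit.py
```

```text
[6.70126396e+02 1.42352470e+02 2.12595693e-01 6.10668643e-02] 17.492536564116136
[[-1.61 -1.8 ]
 [ 1.6  -0.98]
 [ 2.03 -0.63]
 [-0.16 -0.17]
 [ 0.32 -0.2 ]
 [ 1.13  1.19]
 [-3.87  0.95]
 [-0.23 -1.2 ]
 [-1.45 -1.23]
 [-0.35  0.54]
 [-0.8   0.81]
 [-0.32 -0.78]
 [-4.01 -1.07]
 [ 1.76 -0.96]
 [-0.03  0.75]]
[[624.55463961 -20.93933962  75.        ]
 [652.90174877 -14.82040161  75.        ]
 [618.17888736 169.73658212 119.45510053]
 [599.33394312 257.03926289 116.72720699]]
wrist only [6.70422012e+02 1.43304397e+02 2.13776536e-01 4.95529749e-02] [[ 0.7   0.02]
 [-3.2  -0.34]
 [ 2.48 -0.66]
 [-0.16  1.18]]
```

Emit:
send_rows(plan=[0,0.05,0.4,0,90,0,0.12,1.2,0,90,0,0.12,2.2,0,90,0,0.12,3.2,0,90,0,0.12,4.1,0,90,0,0.12,4.8,0,90,0,0.12,5.2,0,90,0,0.12,5.3,0,90])

```text
t: 2.6
tcp_pos: [615.7, 171.5, 270.7]
ee_rot: [-3.139, -0.0, 1.784]
force: [-0.5, -0.7, 0.3]
gripper_width: 0.649
```

```bash
python3 - <<'E'
from h import *
from workcell import cams,env
v=np.load("v2.npy"); s=env.sense()
cv2.imwrite("pics/w2.png",cams.camera("wrist")[:,:,::-1])
a=cams.camera("side")[100:320,120:400,::-1];cv2.imwrite("pics/s2.png",cv2.resize(a,None,fx=2.5,fy=2.5))
print(s['t'],s['tcp_pos'],s['ee_rot'],s['gripper_width'],s['force'])
d=s['tcp_pos'][:2]-v[:2]; c,q=np.cos(v[2]),np.sin(v[2]); print("tcp in comparator",c*d[0]+q*d[1],-q*d[0]+c*d[1])
E
```

```text
2.6 [615.72463106 171.45181222 270.69638653] [-3.13901884e+00 -1.99626968e-05  1.78372351e+00] 0.6492853200513301 [-0.51923317 -0.69958905  0.25406853]
tcp in comparator -47.0370925806247 39.922870940045925
```

View pics/w2.png

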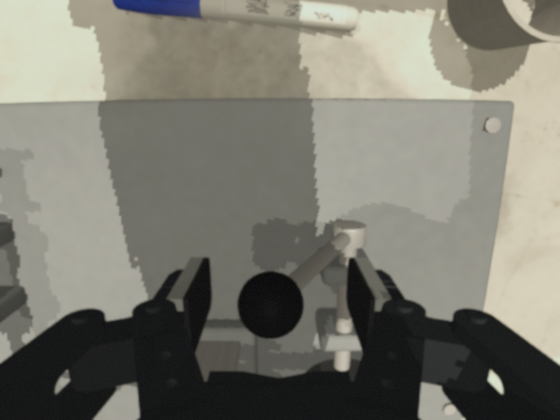

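View pics/s2.png

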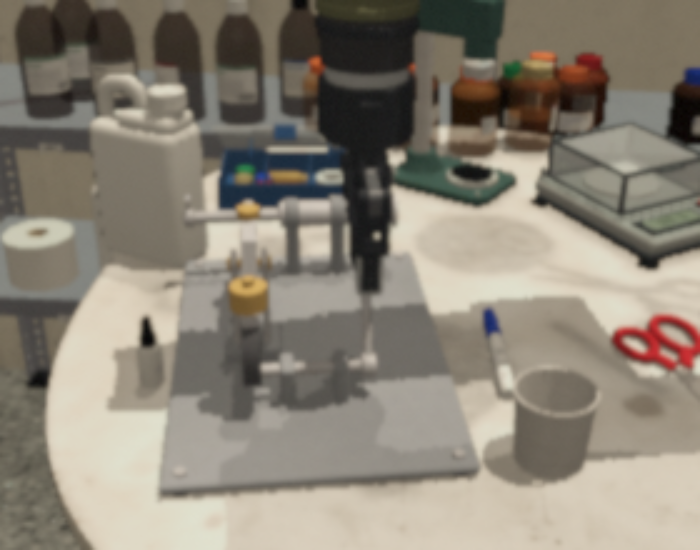

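Emit:
send_rows(plan=[0.3,0,0,0,90,0.6,0,-0.05,0,90,0.95,0,-0.15,0,90,1.3,0,-0.25,0,90,1.65,0,-0.3,0,90,2.0,0,-0.35,0,90,2.35,0,-0.4,0,90,2.7,0,-0.4,0,90])

```text
t: 3.5
tcp_pos: [602.6, 237.7, 282.2]
ee_rot: [-3.141, -0.0, 1.783]
force: [0.6, -2.0, 0.3]
gripper_width: 0.649
```

Emit:
send_rows(plan=[0.3,0,0.05,0,90,0.6,0,0.1,0,90,0.85,0,0.2,0,90,1.1,0,0.3,0,90,1.3,0,0.35,0,90,1.45,0,0.4,0,90,1.52,0,0.4,0,90,1.52,0,0.4,0,90])

```text
t: 4.3
tcp_pos: [595.0, 272.5, 271.8]
ee_rot: [-3.141, 0.005, 1.781]
force: [1.3, -6.6, 0.5]
gripper_width: 0.648
```

```bash
cat > look.py <<'E'
from h import *
from workcell import cams,env
import sys
n=sys.argv[1]
v=np.load("v2.npy"); s=env.sense()
cv2.imwrite(f"pics/w{n}.png",cams.camera("wrist")[:,:,::-1])
if "s" in sys.argv[2:]:
    a=cams.camera("side")[100:320,120:400,::-1];cv2.imwrite(f"pics/s{n}.png",cv2.resize(a,None,fx=2.5,fy=2.5))
if "c" in sys.argv[2:]:
    a=cams.camera("scene")[140:310,190:410,::-1];cv2.imwrite(f"pics/c{n}.png",cv2.resize(a,None,fx=3.5,fy=3.5,interpolation=cv2.INTER_CUBIC))
print(s['t'],s['tcp_pos'],s['ee_rot'],s['gripper_width'],s['force'])
d=s['tcp_pos'][:2]-v[:2]; c,q=np.cos(v[2]),np.sin(v[2]); print("tcp in comparator",c*d[0]+q*d[1],-q*d[0]+c*d[1],"force comp",c*s['force'][0]+q*s['force'][1],-q*s['force'][0]+c*s['force'][1])
E
python3 look.py 3 s c
```

```text
4.3 [594.95640071 272.5490597  271.76703158] [-3.14103272  0.00456515  1.78122848] 0.6478484222876231 [ 1.28017396 -6.58370398  0.54270354]
tcp in comparator -46.00645473603764 143.12612004957634 force comp -0.13779467761427333 -6.705595876239835
```

View pics/w3.png

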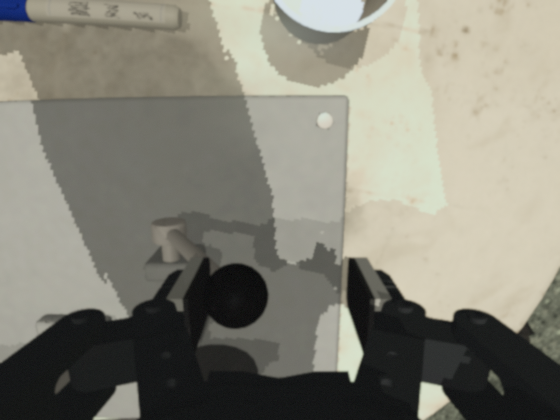

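View pics/s3.png

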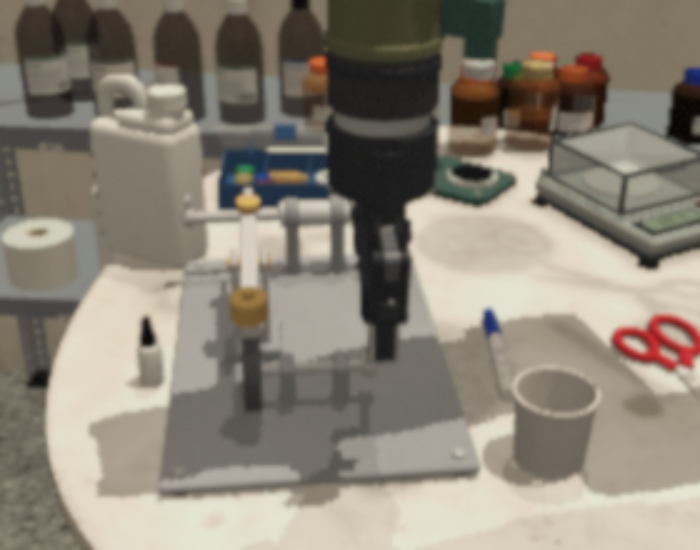

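View pics/c3.png

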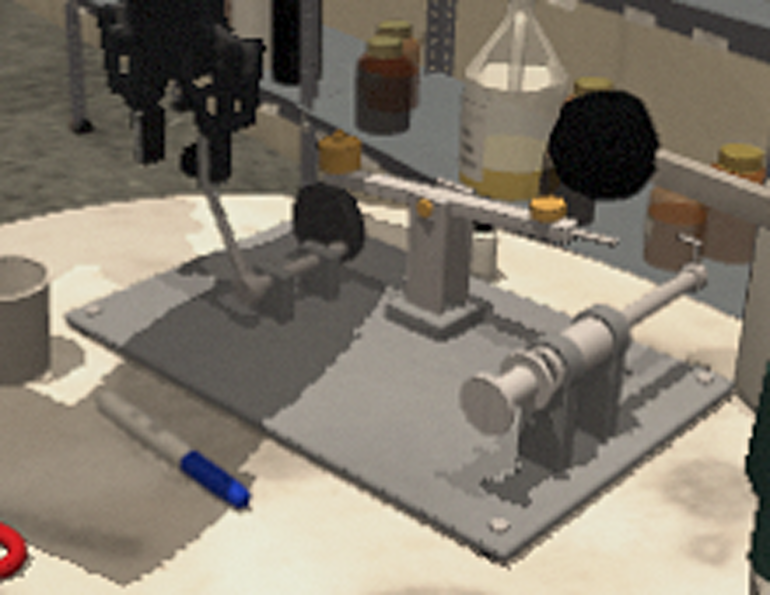

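Emit:
send_rows(plan=[0.08,0,0,0,90,0.16,0,0,0,90,0.2,0,0,0,90,0.2,0,0,0,90,0.2,0,0,0,90,0.2,0,0,0,90,0.2,0,0,0,90,0.2,0,0,0,90])

```text
t: 5.25
tcp_pos: [594.6, 274.3, 271.5]
ee_rot: [-3.141, 0.012, 1.778]
force: [4.4, -18.1, 1.3]
gripper_width: 0.645
```

```bash
python3 look.py 4 s
```

```text
5.25 [594.63244565 274.32639113 271.5410817 ] [-3.14111129  0.01205236  1.77831681] 0.6449445037112793 [  4.43633493 -18.05920712   1.29975374]
tcp in comparator -45.94810330586455 144.93179138896284 force comp 0.5260035053337453 -18.588688753905156
```

View pics/w4.png

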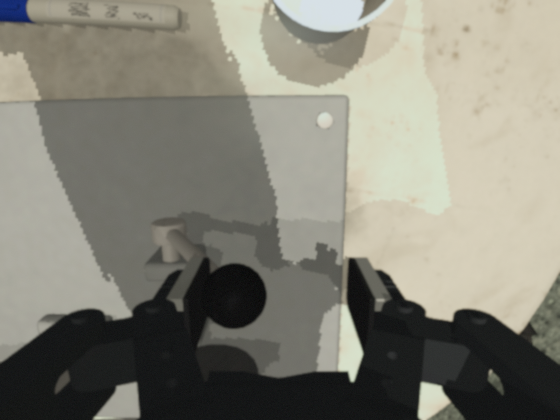

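Emit:
send_rows(plan=[-0.3,0,0,0,90,-0.7,0,0,0,90,-1.1,0,0,0,90,-1.5,0,0,0,90,-1.85,0,-0.1,0,90,-2.2,0,-0.2,0,90,-2.5,0,-0.3,0,90,-2.8,0,-0.4,0,90])

```text
t: 6.15
tcp_pos: [608.8, 209.9, 282.9]
ee_rot: [3.141, -0.0, 1.782]
force: [-0.1, 3.6, 2.5]
gripper_width: 0.646
```

Emit:
send_rows(plan=[-0.35,0,0,0,90,-0.7,0,0,0,90,-1.05,0,0.1,0,90,-1.4,0,0.2,0,90,-1.75,0,0.3,0,90,-2.05,0,0.35,0,90,-2.3,0,0.4,0,90,-2.4,0,0.4,0,90])

```text
t: 6.95
tcp_pos: [621.0, 150.8, 271.7]
ee_rot: [-3.141, 0.0, 1.782]
force: [-1.0, 2.4, 0.2]
gripper_width: 0.648
```

```bash
python3 look.py 5 s
```

```text
6.95 [620.99612671 150.84002776 271.67377828] [-3.14058103e+00  2.39340856e-04  1.78170676e+00] 0.6483682482785132 [-0.96674096  2.42797344  0.24137506]
tcp in comparator -46.23331908211761 18.662855110217986 force comp -0.43267905150535657 2.5772915862815466
```

View pics/w5.png

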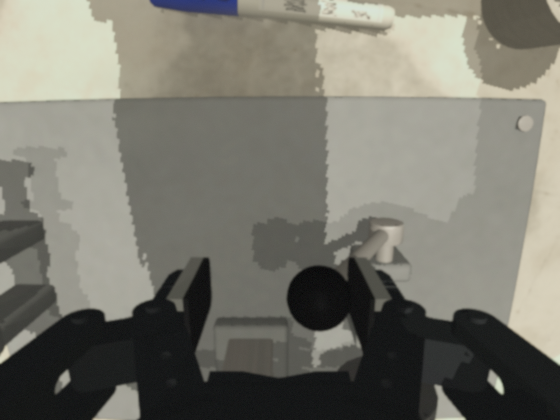

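Force still only friction; push on to the stop.

Emit:
send_rows(plan=[-0.08,0,0,0,90,-0.16,0,0,0,90,-0.22,0,0,0,90,-0.28,0,0,0,90,-0.28,0,0,0,90,-0.28,0,0,0,90,-0.28,0,0,0,90,-0.28,0,0,0,90])

```text
t: 7.85
tcp_pos: [622.1, 147.3, 272.2]
ee_rot: [3.141, -0.007, 1.785]
force: [-0.9, 11.5, -2.2]
gripper_width: 0.64
```

```bash
python3 look.py 6 s c
```

```text
7.85 [622.09735139 147.34825531 272.18345973] [ 3.14140226 -0.00672609  1.78477494] 0.6403829814599596 [-0.90949802 11.50061256 -2.17345086]
tcp in comparator -45.89364332118477 15.017338545595978 force comp 1.5375826066613827 11.433595918079691
```

View pics/c6.png

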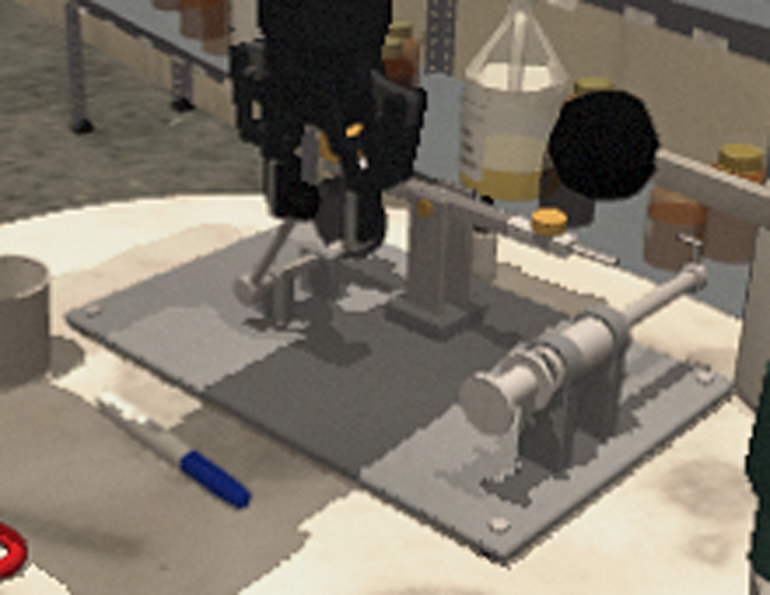

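Emit:
send_rows(plan=[-0.06,0,0,0,90,-0.12,0,0,0,90,-0.16,0,0,0,90,-0.16,0,0,0,90,-0.16,0,0,0,90,-0.16,0,0,0,90,-0.16,0,0,0,90,-0.16,0,0,0,90])

```text
t: 8.8
tcp_pos: [622.5, 145.9, 272.0]
ee_rot: [3.141, -0.013, 1.787]
force: [-3.6, 21.0, -2.6]
gripper_width: 0.643
```

```bash
python3 look.py 7 
```

```text
8.8 [622.48251019 145.85155773 272.00235979] [ 3.14138156 -0.0134237   1.78691272] 0.6431428769460252 [-3.56852438 20.95630846 -2.63455412]
tcp in comparator -45.83295577603386 13.473069144703924 force comp 0.9335517964084015 21.237460103922192
```

Emit:
send_rows(plan=[0.5,0,0,0,90,0.9,0,0,0,90,0.92,0,-0.5,0,90,0.92,0,-1.3,0,90,0.92,0,-2.3,0,90,0.92,0,-3.3,0,90,0.92,0,-4.1,0,90,0.92,0,-4.4,0,90])

```text
t: 9.65
tcp_pos: [619.4, 162.9, 385.8]
ee_rot: [3.137, 0.001, 1.782]
force: [0.3, 0.2, 0.4]
gripper_width: 0.646
```

```bash
python3 look.py 8 s c; python3 - <<'E'
from h import *
from workcell import cams,env
v=np.load("v2.npy"); s=env.sense()
p=cams.camera_params("wrist"); np.save("pw8.npy",p,allow_pickle=True)
for th in (0,.05,.1): print(th,proj(p,c2w(v,[(-45,80-90*np.sin(.55-th),40+90*np.cos(.55-th))])))
E
```

```text
9.65 [619.36450881 162.86731623 385.83271877] [3.13688345e+00 7.00519712e-04 1.78164181e+00] 0.6458026751156245 [0.25962089 0.24338907 0.42112499]
tcp in comparator -45.2904714328853 30.763635377854087 force comp 0.3051304888068504 0.18313007982895585
0 [[280.59012048 214.35370284]]
0.05 [[286.61859277 215.28848111]]
0.1 [[292.9129701 216.1541273]]
```

View pics/w8.png

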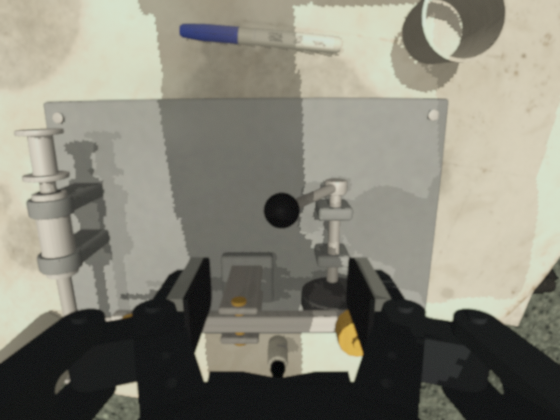

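View pics/s8.png

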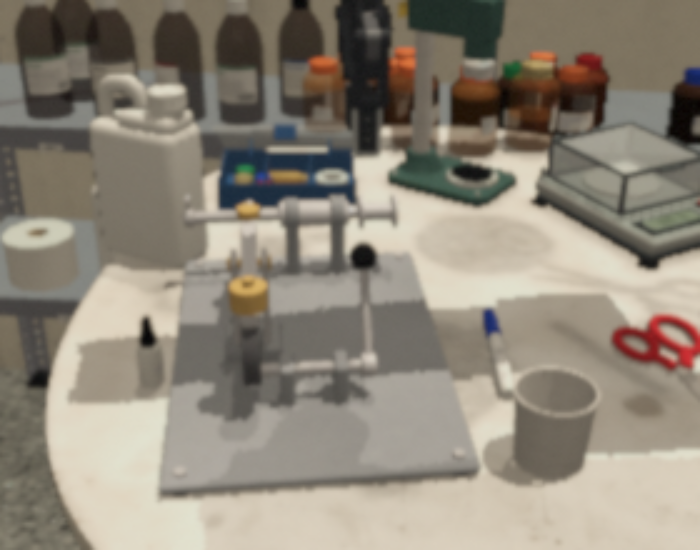

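View pics/c8.png

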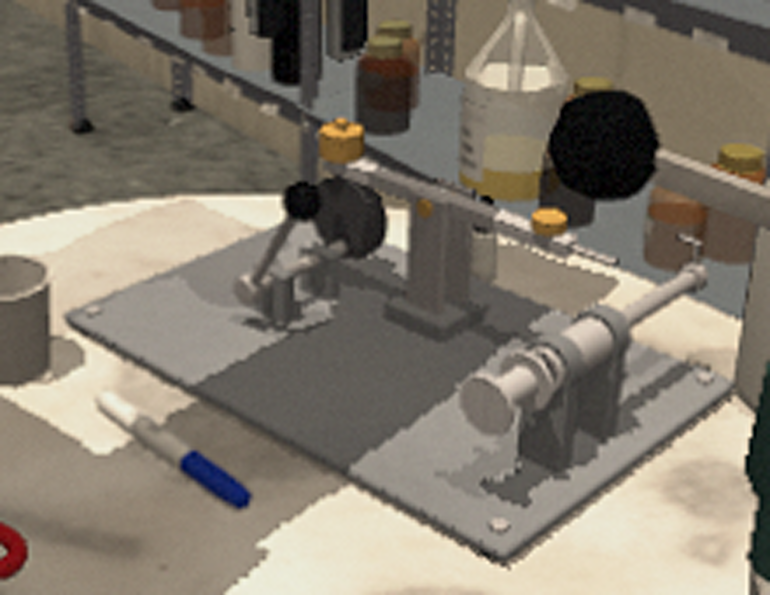

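Emit:
send_rows(plan=[-0.5,-0.1,0,0,80,-1.5,-0.3,0,0,80,-2.8,-0.5,0,0,80,-4.2,-0.8,0,0,80,-5.5,-1.0,0,0,80,-6.6,-1.2,0,0,80,-7.2,-1.35,0,0,80,-7.25,-1.35,0,0,80])

```text
t: 10.6
tcp_pos: [623.1, -23.0, 381.2]
ee_rot: [-3.14, -0.0, 1.779]
force: [-0.7, -0.3, -0.1]
gripper_width: 0.687
```

```bash
python3 - <<'E'
from h import *
from workcell import cams
p=cams.camera_params("wrist"); np.save("pw9.npy",p,allow_pickle=True)
E
python3 look.py 9; python3 - <<'E'
from h import *
v=np.load("v2.npy");p=np.load("pw9.npy",allow_pickle=True).item()
for n,X in dict(rodk=(-79,-150,75),fl=(-98,-150,75),mouth=(-50,-150,75),c2=(-120,-185,12)).items(): print(n,proj(p,c2w(v,[X])))
a=cv2.imread("pics/w9.png")[100:330,180:400]; cv2.imwrite("pics/w9_z.png",cv2.resize(a,None,fx=2.6,fy=2.6,interpolation=cv2.INTER_CUBIC))
E
```

```text
10.6 [623.12317372 -23.03014883 381.20607342] [-3.13975535e+00 -9.52553879e-05  1.77938520e+00] 0.6874201335825187 [-0.7364534  -0.26590213 -0.09019159]
tcp in comparator -80.84039488250909 -151.74170157918553 force comp -0.7759780515695581 -0.10452565747219547
rodk [[279.92411172 202.1097636 ]]
fl [[279.80658102 177.37812238]]
mouth [[280.09441768 238.24797608]]
c2 [[240.43025123 141.11740508]]
```

View pics/w9_z.png

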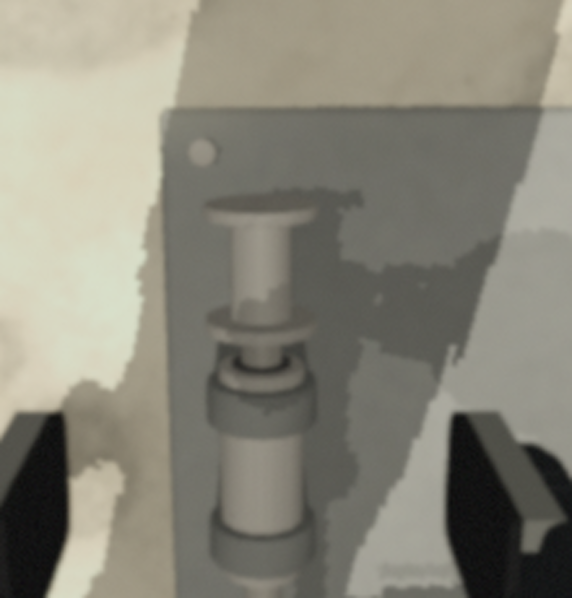

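Emit:
send_rows(plan=[0.03,0.03,0.4,0,80,0.07,0.07,1.2,0,80,0.07,0.07,2.2,0,80,0.07,0.07,3.2,0,80,0.07,0.07,4.0,0,80,0.07,0.07,4.4,0,80,0.07,0.07,4.6,0,80,0.07,0.07,4.6,0,80])

```text
t: 11.45
tcp_pos: [624.9, -18.1, 266.8]
ee_rot: [-3.141, -0.0, 1.783]
force: [0.7, 0.7, 1.1]
gripper_width: 0.683
```

```bash
python3 look.py 10 s
```

```text
11.45 [624.89579224 -18.132081   266.79932744] [-3.14095249e+00 -2.74130243e-04  1.78330089e+00] 0.683422416666977 [0.66785041 0.67415356 1.13868351]
tcp in comparator -78.07420233553816 -147.3279250091985 force comp 0.7950597404648369 0.5180610120195153
```

View pics/w10.png

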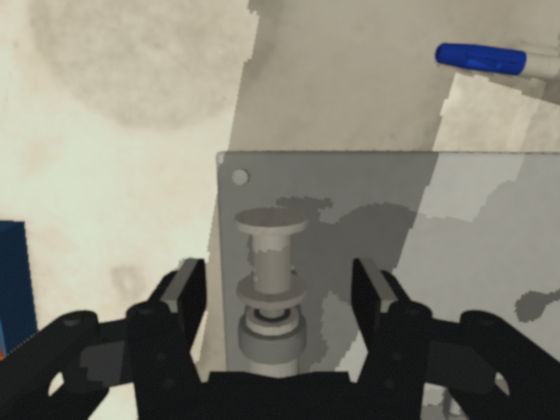

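View pics/s10.png

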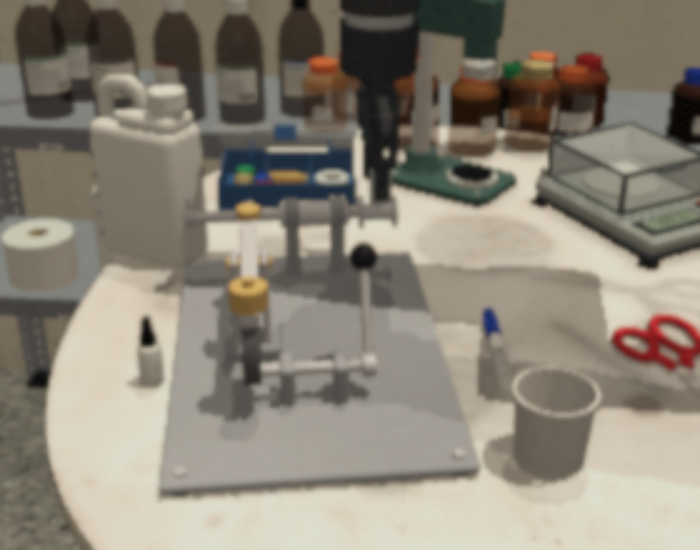

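Emit:
send_rows(plan=[-0.1,-0.04,0,0,80,-0.1,-0.04,0.2,0,80,-0.1,-0.04,0.5,0,80,-0.1,-0.04,0.8,0,80,-0.1,-0.04,1.1,0,80,-0.1,-0.04,1.35,0,80,-0.1,-0.04,1.45,0,80,-0.1,-0.04,1.45,0,80])

```text
t: 12.35
tcp_pos: [624.3, -21.5, 230.3]
ee_rot: [-3.141, -0.0, 1.782]
force: [-1.3, -0.5, -0.4]
gripper_width: 0.684
```

```bash
python3 look.py 11 s c
```

```text
12.35 [624.27868746 -21.47198332 230.26352494] [-3.14056267e+00 -2.80915407e-04  1.78228619e+00] 0.6839795938022216 [-1.25358043 -0.53924618 -0.35844717]
tcp in comparator -79.38212618420938 -150.4624267267231 force comp -1.3391377647433331 -0.2626030788606265
```

View pics/w11.png

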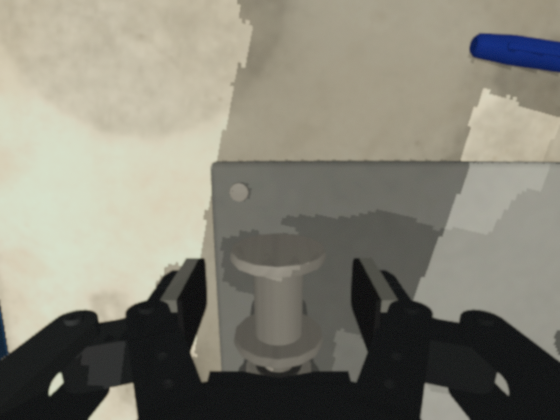

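View pics/s11.png

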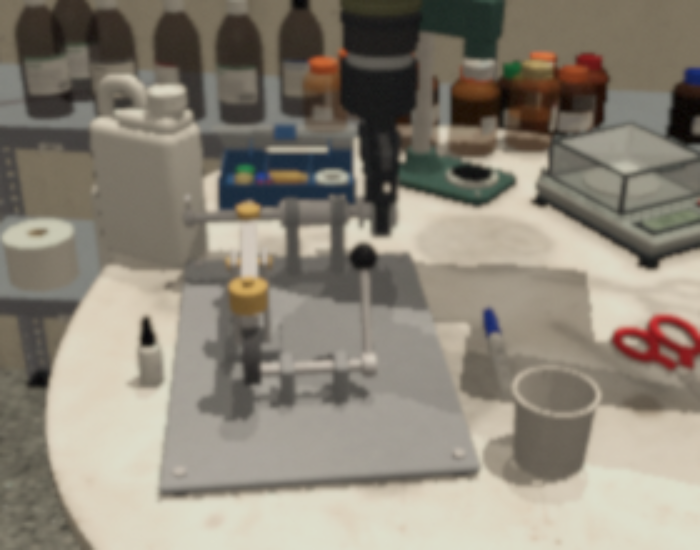

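View pics/c11.png

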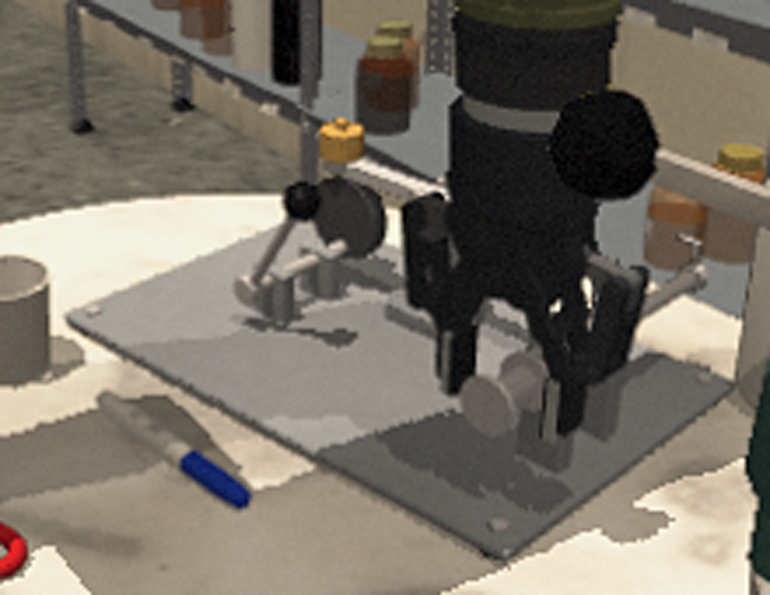

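Emit:
send_rows(plan=[0,0,0,0,130,0,0,0,0,170,0,0,0,0,210,0,0,0,0,255,0,0,0,0,255,0,0,0,0,255,0,0,0,0,255,0,0,0,0,255], grip_force=50)

```text
t: 13.3
tcp_pos: [624.6, -21.6, 231.3]
ee_rot: [3.141, 0.0, 1.782]
force: [-1.9, -1.0, 5.2]
gripper_width: 0.194
```

```bash
python3 look.py 12 c
```

```text
13.3 [624.63597661 -21.56226814 231.29114416] [3.14119077e+00 2.45244605e-04 1.78226585e+00] 0.19403886050854915 [-1.89936056 -0.97114501  5.2210869 ]
tcp in comparator -79.05193076260181 -150.62606616891512 force comp -2.0615088672291075 -0.5485201391611798
```

View pics/w12.png

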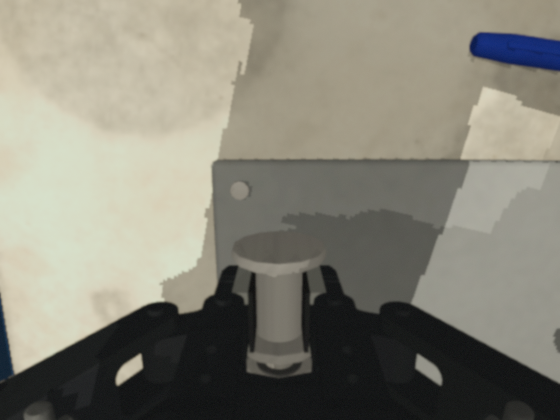

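View pics/c12.png

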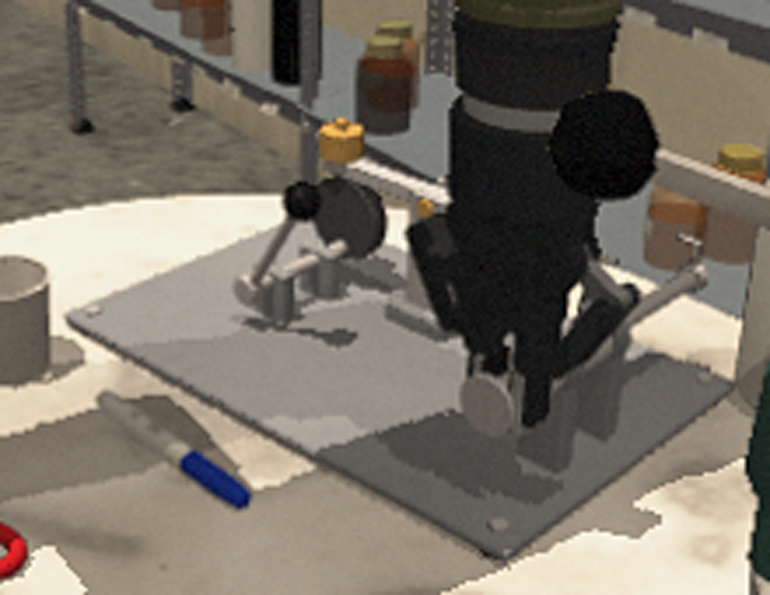

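Emit:
send_rows(plan=[0,-0.15,0,0,255,0,-0.4,0,0,255,0,-0.7,0,0,255,0,-1.0,0,0,255,0,-1.3,0,0,255,0,-1.55,0,0,255,0,-1.75,0,0,255,0,-1.8,0,0,255])

```text
t: 14.2
tcp_pos: [580.4, -31.2, 231.4]
ee_rot: [3.14, 0.0, 1.782]
force: [5.9, -0.1, -0.1]
gripper_width: 0.196
```

```bash
python3 look.py 13 s c
```

```text
14.2 [580.3665727  -31.20410337 231.35550951] [3.13975440e+00 4.31885378e-04 1.78210566e+00] 0.1963382900098821 [ 5.86928925 -0.05387972 -0.12134684]
tcp in comparator -124.35908307243932 -150.71008056891085 force comp 5.725782637377518 -1.2910741842592706
```

View pics/w13.png

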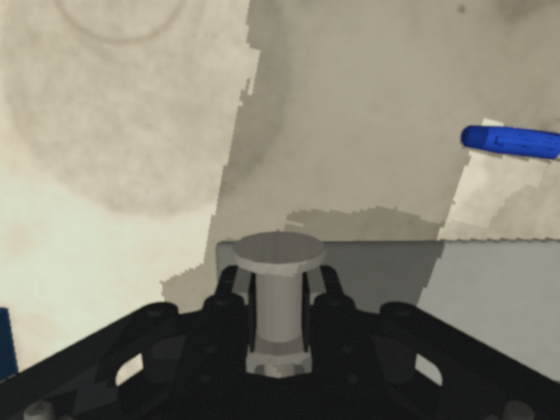

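View pics/s13.png

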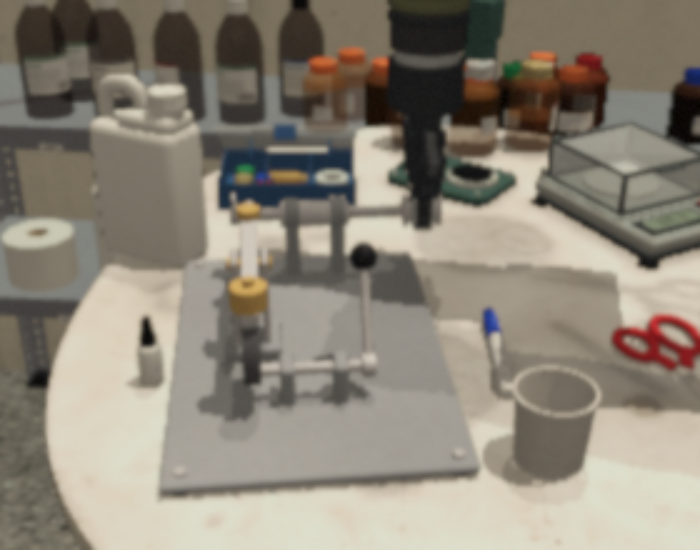

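View pics/c13.png

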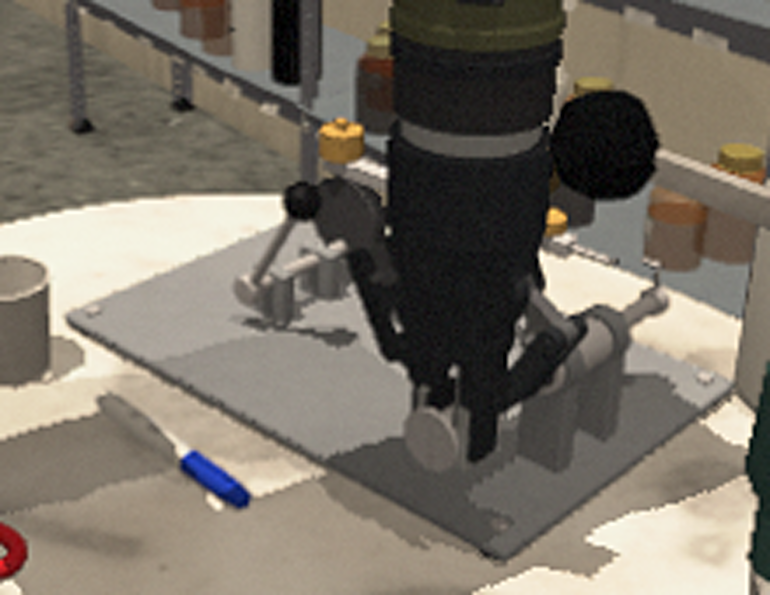

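Emit:
send_rows(plan=[0,-0.1,0,0,255,0,-0.25,0,0,255,0,-0.4,0,0,255,0,-0.5,0,0,255,0,-0.57,0,0,255,0,-0.58,0,0,255,0,-0.58,0,0,255,0,-0.58,0,0,255])

```text
t: 15.15
tcp_pos: [566.8, -34.1, 231.3]
ee_rot: [3.139, 0.001, 1.782]
force: [7.2, -0.1, 1.2]
gripper_width: 0.192
```

```bash
python3 look.py 14; python3 - <<'E'
from h import *
from workcell import cams,env
a=cams.camera("side"); cv2.imwrite("pics/side14.png",a[:,:,::-1])
b=cams.camera("scene"); cv2.imwrite("pics/scene14.png",b[:,:,::-1])
cv2.imwrite("pics/side14z.png",cv2.resize(a[165:225,180:310,::-1],None,fx=6,fy=6,interpolation=cv2.INTER_CUBIC))
cv2.imwrite("pics/scene14z.png",cv2.resize(b[190:290,300:400,::-1],None,fx=6,fy=6,interpolation=cv2.INTER_CUBIC))
s=env.sense(); print(s['tcp_pos'],s['force'])
v=np.load("v2.npy")
for n in("side","scene"):
    p=cams.camera_params(n)
    print(n,proj(p,c2w(v,[(-50,-150,75),(-50,-150,81),(-48,-150,81),(-52,-150,81),(-139,-150,75)])).round(1))
E
```

```text
15.15 [566.80181834 -34.1334644  231.33980333] [3.13916225e+00 5.24746494e-04 1.78224133e+00] 0.1924288124837626 [ 7.21922793 -0.12039348  1.20763717]
tcp in comparator -138.23653655718198 -150.71135732363385 force comp 7.031295235097819 -1.6409246629495153
[566.82006246 -34.14479352 231.34886924] [ 6.1797462  -0.31808227  1.15600584]
side [[258.7 185.3]
 [258.7 183.1]
 [257.9 183.2]
 [259.5 183.1]
 [293.4 184.1]]
scene [[344.2 245.6]
 [344.4 242.8]
 [345.  242.4]
 [343.8 243.2]
 [313.8 264.2]]
```

View pics/side14z.png

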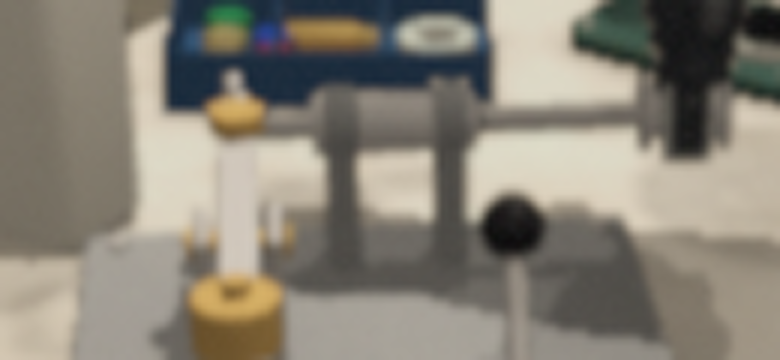

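View pics/scene14z.png

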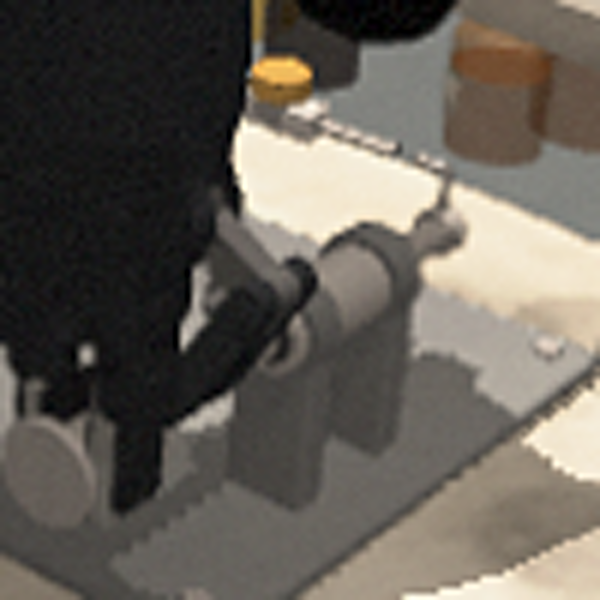

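View pics/w14.png

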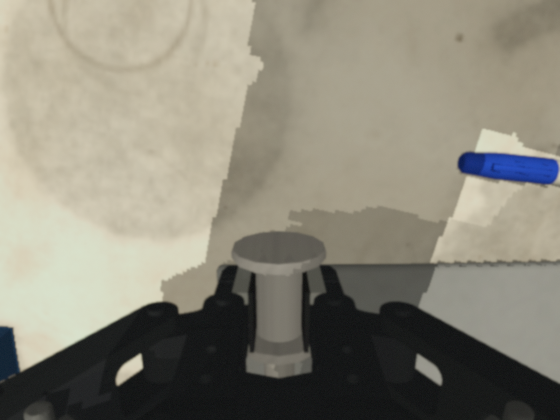

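```bash
python3 - <<'E'
from h import *
a=cv2.imread("pics/w12.png",0);b=cv2.imread("pics/w14.png",0);c=cv2.imread("pics/w13.png",0)
t=a[296:346,250:308]
for n,i in(("13",c),("14",b)):
    # flange bottom edge profile along column 278
    print(n)
T=a[262:350,245:312]
for i in (c,b):
    m=cv2.matchTemplate(i[250:365,235:322],T,cv2.TM_CCOEFF_NORMED); print(cv2.minMaxLoc(m))
for i in(a,c,b): print(i[262:284,270:286].mean(1).round(0), i[340:356,270:286].mean(1).round(0))
z=cv2.imread("pics/scene14.png")[225:265,325:365].astype(float)
cv2.imwrite("pics/ring14.png",cv2.resize(np.clip(z*1.8,0,255).astype(np.uint8),None,fx=14,fy=14,interpolation=cv2.INTER_NEAREST))
z=cv2.imread("pics/side14.png")[172:202,240:300].astype(float)
cv2.imwrite("pics/ring14s.png",cv2.resize(np.clip(z*1.6,0,255).astype(np.uint8),None,fx=13,fy=13,interpolation=cv2.INTER_NEAREST))
E
```

```text
13
14
(0.2976300120353699, 0.9977229237556458, (20, 0), (10, 12))
(0.29535430669784546, 0.9979526400566101, (20, 0), (10, 12))
[ 93. 111. 132. 142. 144. 143. 143. 142. 142. 141. 140. 139. 135. 130.
 125. 120. 118. 118. 118. 118. 118. 118.] [116. 109.  97.  87.  85.  85.  85.  85.  85.  85.  85.  85.  85.  86.
  90.  99.]
[ 94. 109. 130. 142. 145. 144. 144. 143. 143. 142. 141. 139. 135. 128.
 121. 119. 119. 119. 119. 118. 118. 119.] [116. 110.  97.  88.  86.  85.  86.  85.  86.  86.  85.  85.  86.  86.
  91. 100.]
[ 94. 108. 129. 142. 145. 145. 144. 144. 143. 143. 142. 140. 134. 125.
 120. 119. 119. 119. 119. 119. 119. 119.] [117. 111.  98.  89.  86.  86.  86.  86.  86.  86.  86.  86.  86.  87.
  91. 100.]
```

View pics/ring14.png

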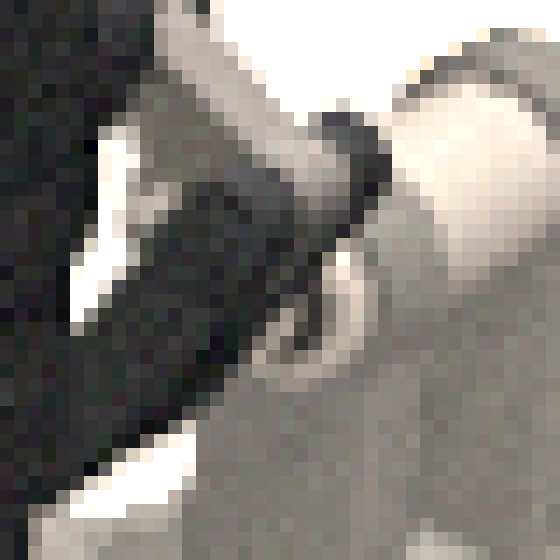

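View pics/ring14s.png

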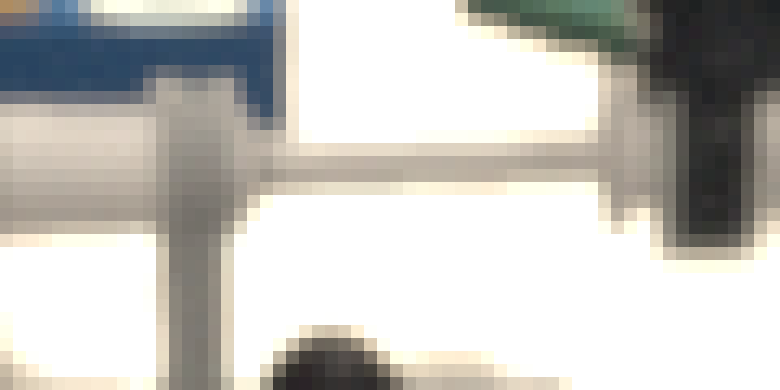

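Emit:
send_rows(plan=[0,-0.02,0,0,255,0,-0.04,0,0,255,0,-0.04,0,0,255,0,-0.04,0,0,255,0,-0.04,0,0,255,0,-0.04,0,0,255,0,-0.04,0,0,255,0,-0.04,0,0,255])

```text
t: 16.1
tcp_pos: [566.0, -34.3, 231.3]
ee_rot: [3.139, 0.001, 1.782]
force: [7.2, 0.1, -0.6]
gripper_width: 0.191
```

```bash
python3 look.py 15; python3 - <<'E'
from h import *
from workcell import cams,env
a=np.mean([cams.camera("side").astype(float) for _ in range(4)],0)[:,:,::-1]
b=np.mean([cams.camera("scene").astype(float) for _ in range(4)],0)[:,:,::-1]
print(env.sense()['tcp_pos'])
up=lambda z,f:cv2.resize(np.clip(z*1.7,0,255).astype(np.uint8),None,fx=f,fy=f,interpolation=cv2.INTER_NEAREST)
A=up(a[172:202,240:300],13); B=up(b[225:255,325:365],13)
cv2.imwrite("pics/ring15s.png",A);cv2.imwrite("pics/ring15.png",B)
np.set_printoptions(linewidth=200)
print(a[182:187,252:275].mean(2).round(0))
s0=cv2.imread("pics/side14.png").astype(float); print(s0[182:187,252:275].mean(2).round(0))
E
```

```text
16.1 [565.97743942 -34.3355648  231.34389341] [3.13886155e+00 5.55323574e-04 1.78220266e+00] 0.19081974029881052 [ 7.16406825  0.14658941 -0.57638388]
tcp in comparator -139.08499859555133 -150.73496554404525 force comp 7.033710217973573 -1.3683139194165042
[565.99485973 -34.34592959 231.37734751]
[[106.  94.  94.  94.  96. 103. 109. 103.  99. 116. 142. 168. 176. 176. 177. 177. 178. 177. 176. 174. 168. 166. 166.]
 [102.  91.  90.  90.  91. 100. 109. 106. 104. 121. 131. 139. 141. 138. 137. 136. 136. 136. 135. 135. 131. 130. 131.]
 [101.  89.  86.  86.  87.  95. 106. 101.  94. 110. 116. 117. 116. 115. 113. 113. 112. 112. 111. 111. 110. 109. 109.]
 [ 97.  85.  82.  81.  82.  89.  99.  96.  85.  98. 104. 106. 108. 108. 107. 107. 106. 106. 107. 110. 112. 111. 110.]
 [ 93.  81.  77.  77.  78.  82.  92.  96.  99. 120. 127. 130. 136. 138. 138. 138. 138. 139. 142. 149. 151. 150. 150.]]
[[106.  96.  95.  94.  95. 101. 110. 107. 106. 117. 141. 168. 176. 177. 177. 177. 177. 177. 177. 174. 167. 166. 166.]
 [102.  91.  90.  90.  91.  99. 110. 111. 113. 124. 132. 139. 140. 138. 137. 136. 136. 136. 136. 134. 131. 131. 131.]
 [100.  88.  86.  86.  87.  96. 106. 105. 102. 113. 117. 118. 116. 114. 113. 113. 112. 112. 111. 110. 110. 110. 109.]
 [ 97.  84.  82.  82.  83.  89.  99. 100.  91.  99. 105. 106. 107. 108. 107. 107. 107. 106. 107. 111. 112. 111. 111.]
 [ 93.  81.  78.  77.  77.  83.  94. 102. 111. 123. 127. 130. 135. 138. 138. 138. 138. 138. 142. 149. 151. 150. 150.]]
```

View pics/ring15s.png

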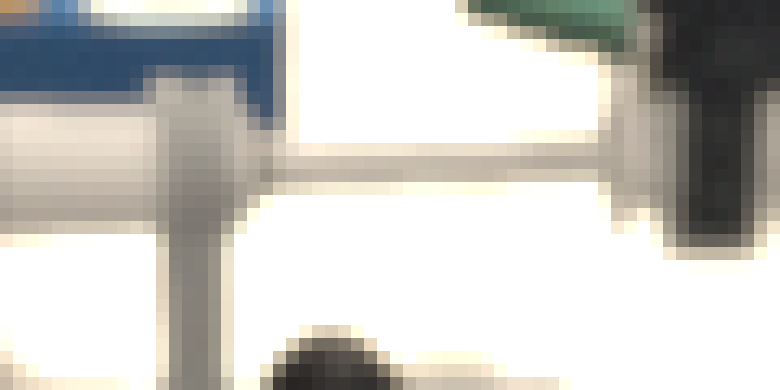

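View pics/ring15.png

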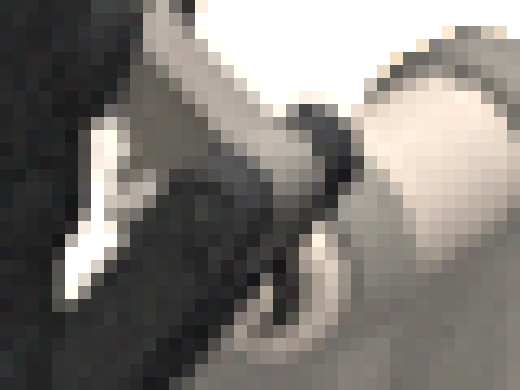

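```bash
python3 look.py 16 s c
```

```text
16.55 [565.99485973 -34.34592959 231.37734751] [3.13879391e+00 5.64099327e-04 1.78218352e+00] 0.19117733510136992 [ 7.67339697 -0.33149539 -0.92396425]
tcp in comparator -139.07015742318444 -150.74877263344047 force comp 7.4306973006893795 -1.943102628259346
```

View pics/c16.png

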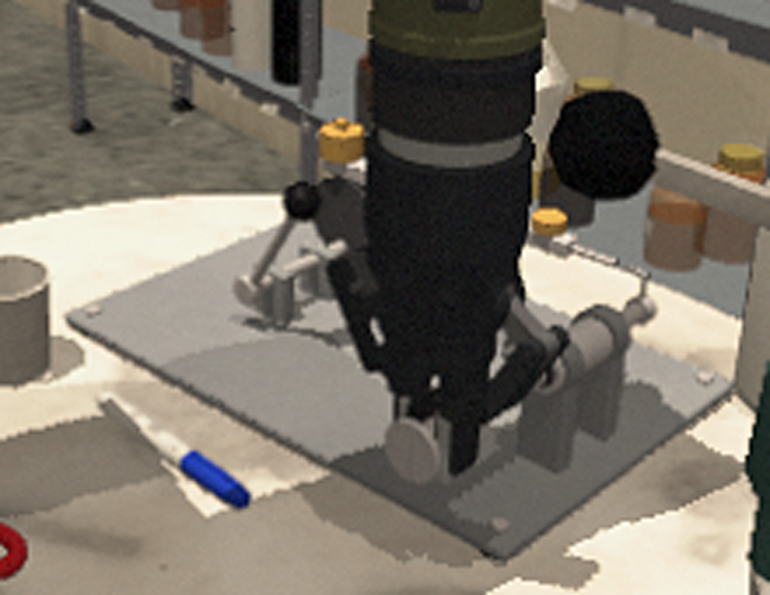

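View pics/s16.png

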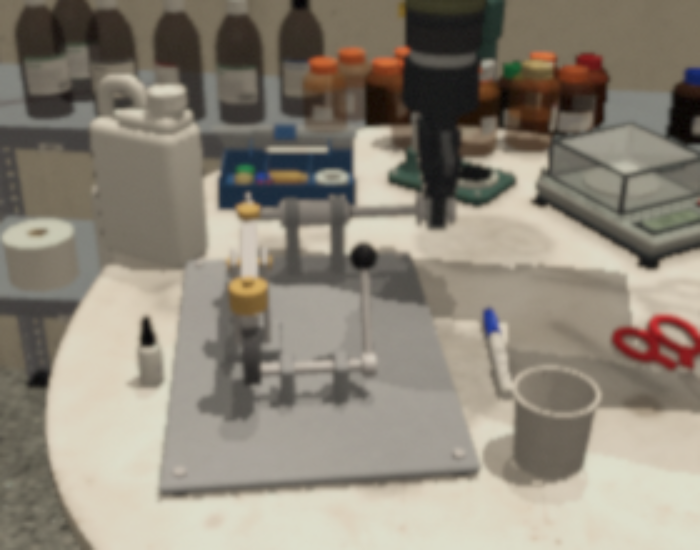

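The needle stands in line with the beam's tip (scene crop, about 645, 280). The lever is on its right stop with the beam level, and the bystanders haven't moved. The hold is steady, so I'm handing in.

```bash
python3 -c "
from workcell import ticket,env
print(ticket.hand_in()); s=env.sense(); print(s['t'],s['tcp_pos'],s['force'])"
```

```text
the job is handed in; nothing more can be done
None
the job is handed in; nothing more can be done
```

The zero check is done and handed in at about 16.6 s of the 51 s allowed; the hand-in gives no verdict.

**Lever:** I swung it with the fingers straddling its knob. It went to the left stop (about 18 N at the stop), and the pictures showed the beam tipped. It then went back to the right stop (about 21 N), and the pictures showed the knob at its arrested place and the beam level.

**Rod:** I gripped the knob across its waist and drew it out 60.0 mm by the arm's own position. The slip I could see in the wrist pictures was under half a pixel. The arm held it against about 7.0–7.4 N, where 7.2 N is expected at the mark. It never went past the mark by more than the measuring error.

**Final pictures:** The needle stands beside the beam's tip. The cup, bottle and marker were not touched, and look unmoved.

**Less certain:** One pixel of the side picture is about 2.5 mm, so the ring mark shows only as a dark band just coming out at the tube's mouth. That agrees with 60 mm, but only to about 1–2 mm. The plate corners also disagreed with my fitted pose by 2–4 pixels, while the lever and rod knobs agreed to about 1 pixel.

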